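# Clamp a tip box with a notched slide

### The arm

A 6-joint arm with a two-finger parallel gripper is mounted at the origin on the work surface; the furniture and walls round the work are solid. World frame = base frame: x ahead of the robot, y to its left, z up, the work surface at z = 0. Lengths are in mm, angles in rad, forces in N, time in s.
With the tool pointing down it reaches from about 275 to 825 mm from the base axis. Payload 5.2 kg.
Tool frame: the origin (TCP) lies midway between the tips of the shut fingers; the grasp point (between the pads) lies 19 mm behind it (ctrl.grip_point_offset is the distance from the TCP to the grasp point, in mm); z points along the fingers, y is the line along which they close (so a half turn about z gives the same grasp; the last joint's range is limited). The gripper opens to 93 mm and grips with 3 to 60 N. Pads are 15 mm wide; open, the fingers measure 128 mm over their backs; the gripper's body (75 mm by 188 mm) begins 65 mm behind the grasp point.
Start: joints at [0.984, 0.259, 1.535, -0, 1.348, -0.203], TCP at [205.925, 510, 218.653] pointing down, gripper open.
Joint ranges: [-3.14, 3.14], [-0.91, 2.08], [0.19, 2.58], [-1.22, 4.36], [0.22, 2.71], [-3.12, 3.12]. Speed limits (rad/s): [2.57, 2.57, 3.14, 3.14, 3.14, 3.14].

### API

Orientations are given as a 3x3 rotation matrix whose columns are the frame's x, y, z axes.
In Python, from bench import ctrl, vision gives the robot as it stands. The module is installed in compiled form; this text tells all that it offers.
- The arm moves only by the tool servo_tool, never from a script. Its argument "steps" is a list of rows, each a list of 7 numbers: the closure, from 0 (fully open) to 1 (shut), then the shift along the tool's x, y, z in units of 25 mm (1.0 is 25 mm), then the turn, a rotation vector about the tool's x, y, z in units of 8 degrees (1.0 is 8 degrees). In form: [[grip, tx, ty, tz, rx, ry, rz], ...]. A call has 1 to 12 rows; each row is the pose to reach, as a shift and turn from the pose commanded when the call began, along the tool's axes at that moment; what a row does not reach only later rows make up. A row lasts 1/10 s, in which the tool goes at most 50 mm and 8.59 degrees, less where a joint would pass 70% of its speed; a pose out of reach is approached as far as the arm can. A call with a gripper value outside its range is refused whole. The fingers move at their own pace and stop on an object; "squeeze" is the grip in N (left out, the last holds). Time passes only in rows, so rows that repeat a pose let the fingers close. It gives the time, the measured TCP pose, the force, the opening and the grip force at its end, in the units of the state.
- ctrl.sense(): the state, without advancing time (a new reading comes with each control period).
- vision.read_camera(name): name is "scene" or "side" or "wrist"; returns the picture (384x512x3 uint8, red, green, blue); there is no depth.
- vision.calibration(name): a dict with "mtx" (3x3 intrinsics, pixels), "xyz" and "rotation" of the camera in the world. Camera axes: x right, y up, looking along -z (the intrinsics and any distortion apply to the point x, -y, -z); pixel columns grow to the right and rows downward; lengths in mm; the calibration is good to about 2 mm. A picture is of the moment at which its call begins: read the wrist's pose just before it. calibration takes no time and is no camera call; for the wrist camera it gives the pose at the moment of the call.
- ctrl.sign_off(): hands the job in; it is judged then, once.
The state is a dict: "time_s": time; "q": joint angles; "qvel": joint speeds; "effort": joint torques, N m; "eef_pos": TCP position; "eef_rot": TCP orientation; "contact_force": force on the tool from outside, world axes, zero at the start; "ft_torque": the same for the moment, N m; "grip_width": finger opening in mm; "grasp_force": force on a finger pad.
Only numpy, scipy, OpenCV 4.12 (cv2) and the standard library are available. Lean on these libraries where they do the work, as an engineer would, in place of code of your own. Each camera call takes 0.05 s, during which the arm holds its last target. There are 200 camera calls.

### The job

Clamp the blue pipette tip box in the bed: lift and hold up the clamp carriage's red release bar, slide the carriage towards the box until its sprung pad presses the box snugly against the blue end stop with about 10 N, then lower the bar and let it go so that its tooth drops into the nearest notch and the clamp stays locked with the box held. Never squeeze the box hard, never drag or ram the tooth against the notches, and leave the other things where they are.

Things in the scene. Friction and masses are not known exactly. Their poses are not given: they have to be found in the camera images.
- bed: Aluminium clamping bed fixed to the worktop, 100 mm (its x) by 390 mm (its y, -160 to +230 mm) by 20 mm high, grey guide strips 12 mm higher along both long edges. Origin: underside, centre line. Its y axis is the slide direction towards the box. A blue steel end stop, 48 mm high, is bolted on beyond the box; its face was set by hand, somewhere between y = 150 and 185 mm (not measured).
- first_rib (a point): Top of the first of fifteen steel ribs in the bed's central slot, 20 mm above the worktop; axes as the bed. Ribs are 3 mm thick and follow every 7.5 mm along the bed's +y; between them and after the last are notches 4.5 mm wide for the bar's tooth (3 mm thick). Before the first rib is a smooth parking bay. A tooth lowered at random may stand in a notch or rest on top of a rib.
- tip_box: Blue pipette tip box with closed clear lid, 78 x 122 x 72 mm, 0.2 to 0.4 kg, loose on the bed between pad and end stop, touching neither. Its y axis (the 122 mm length, end faces at +-61 mm) lies along the slide. Origin: centre of its underside.
- carriage: White clamp carriage, 72 x 40 x 36 mm, sliding along the bed's y axis; it starts in the parking bay. Origin: in its middle, over the slot, at the bed's top (20 mm above the worktop); the tooth is at the same y. Moving it takes 0.8 N plus 100 N per m/s. With the bar let go on a rib, the pad's spring pushes it back by up to 7.5 mm (6 N less) until the tooth drops; under 2 N it may stick.
- pad_mount (a point): Centre of the carriage's front (+y) face, 20 mm ahead of the carriage origin, 44 mm above the worktop. From here a plunger carries a black sprung pad, 50 mm wide, 34 mm high. The plunger was set by hand: the free pad's face is 30 to 40 mm ahead of this point (not measured). The pad yields at 1.5 N, takes 0.8 N more per mm, and is solid after 13 mm (11.9 N).
- release_bar (a joint): Lift of the red release bar and its tooth on the carriage, in m, straight up: 0 = fully down (in the bay or in a notch), 0.006 = tooth level with the rib tops, 0.0065 and more = clear, 0.012 = upper stop. A spring pulls it down with 9 N at 0 and 10.7 N at the top. With the bar down the tooth cannot pass a rib; resting on a rib it reads 0.006.
- bar_grip (a point): Middle of the red cross bar: round, 14 mm thick, 76 mm long, lying along the bed's x axis (across the slide) on two 8 mm posts 60 mm apart; at rest its axis is 130 mm above the worktop. Grip it from above between the posts, fingers closing along the slide. Lower it before opening: a finger under the pad's load can hold it up.
- flask: Bystander: conical glass flask, 65 mm wide, 101 mm high, loose. Origin: centre of its underside.
- film_box: Bystander: carton of sealing film, 58 x 115 x 55 mm, loose. Origin: centre of its underside.
There are look-alikes about, which are no part of the job. What is shaped like the tip_box but black or turquoise is not meant.

How it is judged (in metres and radians):
On the way, in this order (a step that is already met when the one before it is completed fails the run):
1. the release bar is lifted until its tooth is clear of the ribs (value of joint release_bar above 0.0062 m), for 0.2 s.
2. the pad presses the tip box against the end stop with more than 7 N (contact force between carriage and tip_box above 7 N), for 0.1 s.
At the end, for the whole second after the job is handed in: The release bar is down (under 2 mm) with its tooth in a notch; the pad still presses the tip box with 2 to 13 N; the box stands upright (within 0.05 rad) and square to the bed (within 0.06 rad); box and carriage are at rest (value of joint release_bar below 0.002 m and contact force between carriage and tip_box between 2 and 13 N and angle between tip_box's own z axis and vertical below 0.05 rad and angle between the y axis of tip_box and the y axis of bed, either way round below 0.06 rad and linear speed of each of tip_box, carriage below 0.01 m/s); the robot touches nothing.
It fails at once if the carriage squeezes the tip box with more than 14 N (contact force between carriage and tip_box above 14 N).
It fails at once if the tooth is dragged or rammed against the ribs or slot ends with more than 25 N (contact force between carriage and bed above 25 N).
It fails at once if the flask or the film carton is moved by more than 20 mm (distance of any of flask, film_box from where it was at the start of the episode above 0.02 m).
It also fails if it takes over 54 s, if anything falls off the work surface, if the arm or the gripper's body presses on something with over 40 N, if the wrist force passes 120 N, or if a joint passes its speed limit or range.

## Working session

There is one attempt and no reset: what is moved stays moved. The work goes in short steps, Python scripts to look and compute and a tool call to move; the robot and the scene stay as the last step left them, time stands still between calls to the robot, and variables do not carry over. Pictures are saved under pics/ and viewed, at most 10 in all, crops included, and the job is handed in when it is done.

Besides the shell and the picture viewer there is one more tool, called by a JSON object that holds its "name" and its "arguments", one argument or row to a line. servo_tool: Moves the arm, as the interface text tells. Its arguments: {"type":"object","properties":{"steps":{"type":"array"},"squeeze":{"type":"number"}},"required":["steps"]}

```bash
mkdir -p pics; python3 - <<'E'
from bench import ctrl, vision
import cv2,numpy as np
s=ctrl.sense();print(s['time_s'],s['eef_pos'],np.round(s['eef_rot'],3).tolist(),s['contact_force'],s['grip_width'],ctrl.grip_point_offset)
for n in ("scene","side","wrist"):
    c=vision.calibration(n);im=vision.read_camera(n)
    print(n,np.round(c['mtx'],1).tolist(),np.round(c['xyz'],1).tolist(),np.round(c['rotation'],3).tolist(),[k for k in c])
    np.save(f"{n}0.npy",im);cv2.imwrite(f"pics/{n}0.png",im[:,:,::-1])
a=cv2.imread("pics/scene0.png");b=cv2.imread("pics/side0.png")
E
```

```text
0.0 [205.60834106 509.5408861  217.84820277] [[-0.927, 0.374, -0.001], [0.374, 0.927, -0.001], [0.0, -0.002, -1.0]] [-0.94574267 -0.14526791 -0.53650757] 93.46490333298178 18.8
scene [[420.5, 0.0, 259.9], [0.0, 420.5, 184.7], [0.0, 0.0, 1.0]] [23.1, -765.6, 688.1] [[0.811, 0.299, -0.503], [-0.585, 0.439, -0.682], [0.017, 0.847, 0.531]] ['mtx', 'xyz', 'rotation']
side [[371.5, 0.0, 260.9], [0.0, 371.5, 194.6], [0.0, 0.0, 1.0]] [340.5, -1056.1, 531.7] [[0.979, 0.067, -0.193], [-0.204, 0.373, -0.905], [0.011, 0.926, 0.378]] ['mtx', 'xyz', 'rotation']
wrist [[320.9, 0.0, 250.0], [0.0, 320.9, 190.7], [0.0, 0.0, 1.0]] [135.8, 538.9, 384.5] [[0.375, -0.893, -0.249], [0.927, 0.361, 0.103], [-0.002, -0.269, 0.963]] ['mtx', 'xyz', 'rotation']
```

View pics/scene0.png

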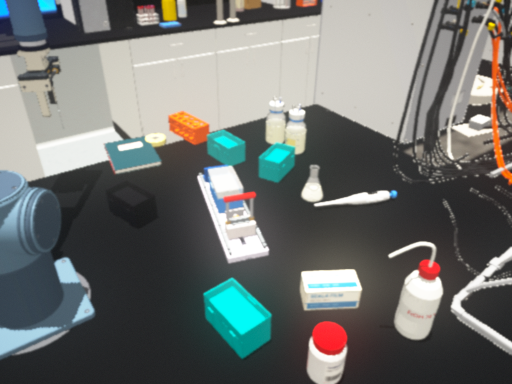

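View pics/side0.png

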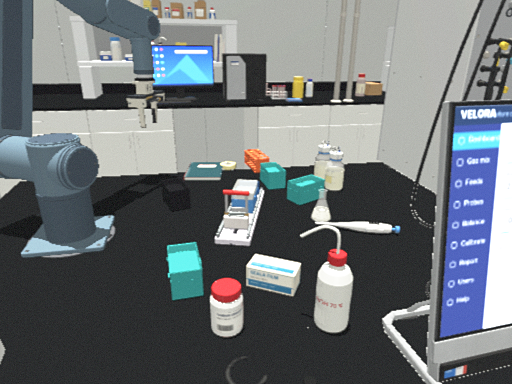

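The job is the bed at scene (235,215), with the red bar at scene (240,197) / side (236,192) and the blue box at scene (225,182).
Look-alikes for the box are turquoise at (226,147), (277,160) and (237,316), and black at (131,203). For the bar they are the red caps at (328,337) and (429,268). I choose the items in the bed and will check them in a crop while measuring.

```bash
cat > h.py <<'E'
import numpy as np,cv2
from bench import vision
def ray(c,uv):
    u,v=uv;K=c['mtx'];d=np.array([(u-K[0,2])/K[0,0],-(v-K[1,2])/K[1,1],-1.])
    return np.array(c['xyz'],float),np.array(c['rotation'])@d
def onz(c,uv,z):
    o,d=ray(c,uv);return o+d*(z-o[2])/d[2]
def tri(c1,p1,c2,p2):
    (a,d),(b,e)=ray(c1,p1),ray(c2,p2);t=np.linalg.lstsq(np.c_[d,-e],b-a,rcond=None)[0]
    P,Q=a+d*t[0],b+e*t[1];return (P+Q)/2,np.linalg.norm(P-Q)
def proj(c,P):
    x=np.array(c['rotation']).T@(np.asarray(P,float)-c['xyz']);K=c['mtx'];return np.array([K[0,2]+K[0,0]*x[0]/-x[2],K[1,2]+K[1,1]*x[1]/x[2]])
def red(im):
    h=cv2.cvtColor(im,cv2.COLOR_RGB2HSV);return (((h[...,0]<6)|(h[...,0]>174))&(h[...,1]>150)&(h[...,2]>80)).astype(np.uint8)
E
python3 - <<'E'
from h import *
C={}; M={}
for n,(x0,x1,y0,y1) in dict(scene=(190,280,160,260),side=(205,275,170,250)).items():
    c=vision.calibration(n);im=np.load(n+"0.npy");m=red(im);mm=np.zeros_like(m);mm[y0:y1,x0:x1]=m[y0:y1,x0:x1]
    r=cv2.minAreaRect(np.argwhere(mm)[:,::-1].astype(np.float32));print(n,mm.sum(),r)
    ys,xs=np.nonzero(mm);o=xs.argsort();print(xs.min(),ys[xs==xs.min()].mean(),xs.max(),ys[xs==xs.max()].mean())
    C[n]=c;M[n]=(r[0],(xs.min(),ys[xs==xs.min()].mean()),(xs.max(),ys[xs==xs.max()].mean()))
for i in range(3):print(tri(C['scene'],M['scene'][i],C['side'],M['side'][i]))
a=cv2.resize(np.load("scene0.npy")[150:265,185:285],None,fx=4,fy=4,interpolation=2)
b=cv2.resize(np.load("side0.npy")[165:280,195:295],None,fx=4,fy=4,interpolation=2)
cv2.imwrite("pics/crop1.png",np.hstack([a,b])[:,:,::-1])
E
```

```text
scene 157 ((239.44525146484375, 196.098388671875), (6.080094337463379, 31.661529541015625), 82.23483276367188)
224 199.0 255 194.5
side 95 ((235.5, 191.5), (5.0, 25.0), 90.0)
223 191.0 248 193.0
(array([475.57652793, -71.39411935, 135.94252233]), np.float64(1.3778102560035204))
(array([440.69713445, -58.88202493, 134.5863908 ]), np.float64(0.350367772973899))
(array([509.66092271, -86.54476953, 135.38875843]), np.float64(2.5107417363032543))
```

View pics/crop1.png

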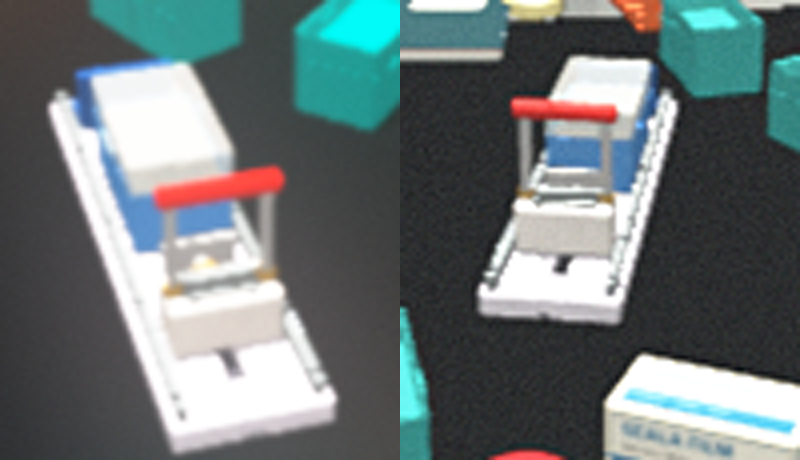

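The crop confirms it: blue box with clear lid, blue end stop behind it and the red bar on the white carriage. The bar triangulates to about (475.5,-71.5,135), near the given 130 mm height, and its axis is at about -22°. I'll move above it for a wrist-camera look.

{"name": "servo_tool", "arguments": {
  "steps": [
    [0, -10, -8.7, -2, 0, 0, 0],
    [0, -21, -17.5, -2, 0, 0, 0],
    [0, -21, -17.5, -2, 0, 0, 0],
    [0, -21, -17.5, -2, 0, 0, 0],
    [0, -21, -17.5, -2, 0, 0, 0],
    [0, -21, -17.5, -2, 0, 0, 0],
    [0, -21, -17.5, -2, 0, 0, 0],
    [0, -21, -17.5, -2, 0, 0, 0],
    [0, -21, -17.5, -2, 0, 0, 0],
    [0, -21, -17.5, -2, 0, 0, 0],
    [0, -21, -17.5, -2, 0, 0, 0],
    [0, -21, -17.5, -2, 0, 0, 0]
  ]
}}

```text
time_s: 1.35
eef_pos: [488.9, -19.3, 263.0]
eef_rot: [[-0.927, 0.375, -0.0], [0.375, 0.927, 0.0], [0.0, 0.0, -1.0]]
contact_force: [1.2, 0.3, 0.5]
grip_width: 92.8
grasp_force: 0.0
```

{"name": "servo_tool", "arguments": {
  "steps": [
    [0, 0, 0, 0, 0, 0, 0]
  ]
}}

```text
time_s: 1.45
eef_pos: [491.0, -22.6, 262.7]
eef_rot: [[-0.925, 0.38, 0.001], [0.38, 0.925, -0.002], [-0.002, -0.002, -1.0]]
contact_force: [-0.3, 0.2, 0.0]
grip_width: 93.1
grasp_force: 0.0
```

{"name": "servo_tool", "arguments": {
  "steps": [
    [0, -2.4, 0, 0, 0, 0, 0],
    [0, -2.4, 0, 0, 0, 0, 0],
    [0, -2.4, 0, 0, 0, 0, 0],
    [0, -2.4, 0, 0, 0, 0, 0]
  ]
}}

```text
time_s: 1.85
eef_pos: [543.2, -38.7, 262.6]
eef_rot: [[-0.928, 0.374, -0.001], [0.374, 0.928, 0.001], [0.002, 0.0, -1.0]]
contact_force: [0.8, 0.4, -0.0]
grip_width: 93.1
grasp_force: 0.0
```

```bash
python3 - <<'E'
from h import *
from bench import ctrl
import pickle
c=vision.calibration("wrist");im=vision.read_camera("wrist");pickle.dump((c,im),open("w1.pkl","wb"))
cv2.imwrite("pics/w1.png",im[:,:,::-1]);print(ctrl.sense()['eef_pos'],c['xyz'])
E
```

```text
[543.0924381  -38.56839481 262.97637433] [473.47134447  -9.77157341 429.28488873]
```

View pics/w1.png

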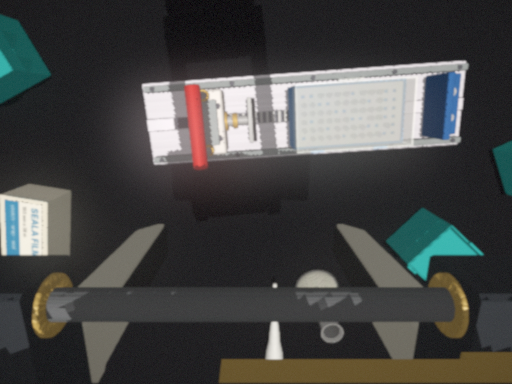

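The wrist view shows the bar at (193,85)-(201,168), the pad at (251,118), the lid at (291..413, 80..150) and the end stop at (424..458, 70..138). The bed edges run (145,85)-(467,63) and (155,163)-(465,143). Next I'll turn these into positions.

```bash
python3 - <<'E'
from h import *
import pickle
c,im=pickle.load(open("w1.pkl","rb"))
m=red(im);m[:, :170]=0;m[:,225:]=0;m[200:]=0
p=np.argwhere(m)[:,::-1].astype(np.float32)
r=cv2.minAreaRect(p);bx=cv2.boxPoints(r);print(r)
top=p[p[:,1]<p[:,1].min()+3].mean(0);bot=p[p[:,1]>p[:,1].max()-3].mean(0)
A,B=onz(c,top,130),onz(c,bot,130);ctr=onz(c,r[0],130)
print("bar ends",A,B,"len",np.linalg.norm(A-B),"ctr",ctr)
d=(B-A);d/=np.linalg.norm(d);print("bar ang",np.degrees(np.arctan2(d[1],d[0])))
# bed edges: white mask boundary at chosen columns (outer edges)
h=cv2.cvtColor(im,cv2.COLOR_RGB2HSV);g=((h[...,2]>90)).astype(np.uint8)
up=[];lo=[]
for u in list(range(230,285,4))+list(range(300,450,6)):
    col=np.nonzero(g[50:180,u])[0]+50
    up.append(onz(c,(u,col.min()),32));lo.append(onz(c,(u,col.max()),32))
for e in (up,lo):
    e=np.array(e)[:,:2].astype(np.float32);v=cv2.fitLine(e,cv2.DIST_HUBER,0,.01,.01).ravel();print("edge",v,np.degrees(np.arctan2(v[1],v[0])))
np.set_printoptions(suppress=True,precision=1)
f=np.array([0.374,0.927,0])
for nm,uv,z in [("bed00",(145,85),32),("bed01",(155,163),32),("bed10",(467,63),32),("bed11",(460,144),32),("padfront",(256,118),61),("lidL",(291,120),92),("lidR",(413,113),92),("stop",(424,107),68)]:
    print(nm,onz(c,uv,z),"slide",(onz(c,uv,z)-ctr)@f)
E
python3 - <<'E'
import cv2,pickle
c,im=pickle.load(open("w1.pkl","rb"))
cv2.imwrite("pics/crop2.png",cv2.resize(im[55:175,140:475],(800,287),interpolation=2)[:,:,::-1])
E
```

```text
((195.78286743164062, 125.64225769042969), (81.38105010986328, 12.679914474487305), 83.33334350585938)
bar ends [442.13384049 -53.12908303 130.        ] [508.68011508 -76.32809267 130.        ] len 70.47411375692535 ctr [474.65652937 -63.95449043 130.        ]
bar ang -19.219305889924552
edge [3.1066066e-01 9.5052087e-01 4.7507010e+02 8.9965652e+01] 71.90095
edge [3.1297988e-01 9.4975978e-01 5.6794354e+02 5.9371521e+01] 71.76109
bed00 [ 409.9 -117.5   32. ] slide -73.90494417832444
bed01 [ 497.8 -148.3   32. ] slide -69.57800818319636
bed10 [527.8 238.8  32. ] slide 300.51702180808826
bed11 [617.5 211.5  32. ] slide 308.749317542965
padfront [492.6 -10.4  61. ] slide 56.35672231563429
lidL [506.3  22.3  92. ] slide 91.76936714382548
lidR [546.4 140.2  92. ] slide 216.1310717520913
stop [549.9 163.6  68. ] slide 239.08000541150682
```

View pics/crop2.png

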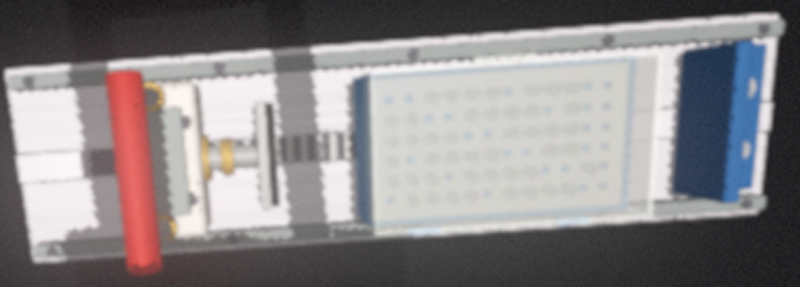

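Measured values:
- The bed's slide direction is 71.85°, so the tool must turn -3.8° about its z.
- The edge spacing is 98 mm (100 given), and the bar lies on the centre line to within 1.3 mm.
- The pad-to-box gap is about 35 mm and the box-to-stop gap about 20-25 mm.

I'll approach the bar now.

{"name": "servo_tool", "arguments": {
  "steps": [
    [0, 1.1, -1, 1, 0, 0, -0.48],
    [0, 2.13, -2.04, 3, 0, 0, -0.48],
    [0, 2.13, -2.04, 4.4, 0, 0, -0.48],
    [0, 2.13, -2.04, 5.4, 0, 0, -0.48],
    [0, 2.13, -2.04, 6.08, 0, 0, -0.48],
    [0, 2.13, -2.04, 6.08, 0, 0, -0.48],
    [0, 2.13, -2.04, 6.08, 0, 0, -0.48]
  ]
}}

```text
time_s: 2.6
eef_pos: [475.5, -66.5, 111.8]
eef_rot: [[-0.951, 0.311, 0.001], [0.311, 0.951, -0.0], [-0.001, -0.0, -1.0]]
contact_force: [0.2, 0.4, -0.3]
grip_width: 92.9
grasp_force: 0.0
```

```bash
python3 - <<'E'
from h import *
from bench import ctrl
import pickle
c=vision.calibration("wrist");im=vision.read_camera("wrist");s=ctrl.sense()
g=s['eef_pos']+np.array([0,0,19.]);print(s['eef_pos'],np.round(s['eef_rot'],3).tolist(),s['contact_force'],"grip px",proj(c,g))
m=red(im);m[300:]=0
p=np.argwhere(m)[:,::-1].astype(np.float32);print(len(p));r=cv2.minAreaRect(p);print(r)
P=onz(c,r[0],130);print(P,"rel tool",np.array(s['eef_rot']).T@(P-g))
cv2.imwrite("pics/w2.png",im[:,:,::-1])
E
```

```text
[476.11100636 -66.78390234 112.29406229] [[-0.95, 0.311, 0.002], [0.311, 0.95, -0.001], [-0.002, -0.0, -1.0]] [-0.29767883 -0.36078622  0.8662771 ] grip px [248.4408467  257.91342595]
2076
((253.5, 237.5), (97.0, 27.0), 90.0)
[466.83237063 -61.06783635 130.        ] rel tool [10.59813472  2.54965154  1.27275529]
```

View pics/w2.png

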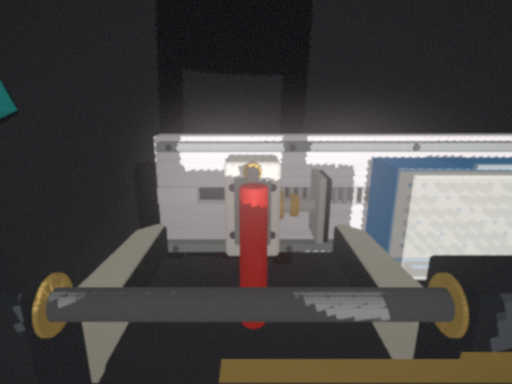

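The bar is centred between the fingers: bar column 253 against grip column 248, a 2.5 mm offset. I'll shift by that much and close gently.

{"name": "servo_tool", "arguments": {
  "steps": [
    [0, 0, 0.1, 0, 0, 0, 0],
    [0.4, 0, 0.1, 0, 0, 0, 0],
    [0.6, 0, 0.1, 0, 0, 0, 0],
    [0.75, 0, 0.1, 0, 0, 0, 0],
    [0.85, 0, 0.1, 0, 0, 0, 0],
    [0.9, 0, 0.1, 0, 0, 0, 0],
    [1, 0, 0.1, 0, 0, 0, 0],
    [1, 0, 0.1, 0, 0, 0, 0],
    [1, 0, 0.1, 0, 0, 0, 0],
    [1, 0, 0.1, 0, 0, 0, 0]
  ],
  "squeeze": 6
}}

```text
time_s: 3.65
eef_pos: [476.4, -64.7, 110.9]
eef_rot: [[-0.95, 0.312, -0.0], [0.312, 0.95, 0.0], [0.0, 0.0, -1.0]]
contact_force: [-0.4, 0.1, 0.2]
grip_width: 25.8
grasp_force: 0.0
```

{"name": "servo_tool", "arguments": {
  "steps": [
    [1, 0, 0, 0, 0, 0, 0],
    [1, 0, 0, 0, 0, 0, 0],
    [1, 0, 0, 0, 0, 0, 0],
    [1, 0, 0, 0, 0, 0, 0],
    [1, 0, 0, 0, 0, 0, 0]
  ],
  "squeeze": 40
}}

```text
time_s: 4.15
eef_pos: [476.4, -64.8, 110.9]
eef_rot: [[-0.95, 0.311, -0.0], [0.311, 0.95, -0.0], [-0.0, -0.0, -1.0]]
contact_force: [-0.6, -1.3, 0.4]
grip_width: 13.1
grasp_force: 40.0
```

Gripped. Now lift 9 mm.

{"name": "servo_tool", "arguments": {
  "steps": [
    [1, 0, 0, -0.12, 0, 0, 0],
    [1, 0, 0, -0.24, 0, 0, 0],
    [1, 0, 0, -0.36, 0, 0, 0],
    [1, 0, 0, -0.36, 0, 0, 0],
    [1, 0, 0, -0.36, 0, 0, 0],
    [1, 0, 0, -0.36, 0, 0, 0]
  ]
}}

```text
time_s: 4.75
eef_pos: [476.3, -64.6, 119.7]
eef_rot: [[-0.95, 0.312, -0.0], [0.312, 0.95, 0.0], [0.0, 0.0, -1.0]]
contact_force: [2.3, -2.1, -10.6]
grip_width: 13.1
grasp_force: 40.0
```

The bar is up 8.8 mm with -10.6 N, which matches the spring. Slide gently; contact with the stop is expected after about 61 mm.

{"name": "servo_tool", "arguments": {
  "steps": [
    [1, 0, 0.15, 0, 0, 0, 0],
    [1, 0, 0.3, 0, 0, 0, 0],
    [1, 0, 0.45, 0, 0, 0, 0],
    [1, 0, 0.6, 0, 0, 0, 0],
    [1, 0, 0.75, 0, 0, 0, 0],
    [1, 0, 0.9, 0, 0, 0, 0],
    [1, 0, 1.05, 0, 0, 0, 0],
    [1, 0, 1.2, 0, 0, 0, 0],
    [1, 0, 1.35, 0, 0, 0, 0],
    [1, 0, 1.5, 0, 0, 0, 0],
    [1, 0, 1.65, 0, 0, 0, 0],
    [1, 0, 1.8, 0, 0, 0, 0]
  ]
}}

```text
time_s: 5.95
eef_pos: [490.1, -22.5, 119.8]
eef_rot: [[-0.95, 0.311, -0.001], [0.311, 0.95, -0.002], [0.001, -0.002, -1.0]]
contact_force: [0.2, -6.4, -11.0]
grip_width: 12.5
grasp_force: 40.0
```

{"name": "servo_tool", "arguments": {
  "steps": [
    [1, 0, 0.08, 0, 0, 0, 0],
    [1, 0, 0.16, 0, 0, 0, 0],
    [1, 0, 0.24, 0, 0, 0, 0],
    [1, 0, 0.32, 0, 0, 0, 0],
    [1, 0, 0.4, 0, 0, 0, 0],
    [1, 0, 0.4, 0, 0, 0, 0],
    [1, 0, 0.4, 0, 0, 0, 0]
  ]
}}

```text
time_s: 6.65
eef_pos: [493.5, -11.9, 119.9]
eef_rot: [[-0.95, 0.311, -0.0], [0.311, 0.95, 0.001], [0.0, 0.001, -1.0]]
contact_force: [1.8, -1.7, -9.9]
grip_width: 12.9
grasp_force: 40.0
```

{"name": "servo_tool", "arguments": {
  "steps": [
    [1, 0, 0.06, 0, 0, 0, 0],
    [1, 0, 0.12, 0, 0, 0, 0],
    [1, 0, 0.18, 0, 0, 0, 0],
    [1, 0, 0.24, 0, 0, 0, 0],
    [1, 0, 0.24, 0, 0, 0, 0],
    [1, 0, 0.24, 0, 0, 0, 0]
  ]
}}

```text
time_s: 7.25
eef_pos: [495.4, -6.3, 119.9]
eef_rot: [[-0.95, 0.311, -0.0], [0.311, 0.95, 0.001], [0.0, 0.001, -1.0]]
contact_force: [1.0, -2.3, -9.5]
grip_width: 12.8
grasp_force: 40.0
```

```bash
python3 - <<'E'
from h import *
from bench import ctrl
import pickle
c=vision.calibration("wrist");im=vision.read_camera("wrist");s=ctrl.sense()
f=np.array(s['eef_rot'])[:,1];print(s['eef_pos'],f@s['contact_force'],s['contact_force'])
cv2.imwrite("pics/w3.png",im[:,:,::-1]);pickle.dump((c,im),open("w3.pkl","wb"))
E
```

```text
[495.40572741  -6.33622556 119.8851829 ] -1.5651924014334002 [ 0.43392736 -1.78366396 -9.80389222]
```

View pics/w3.png

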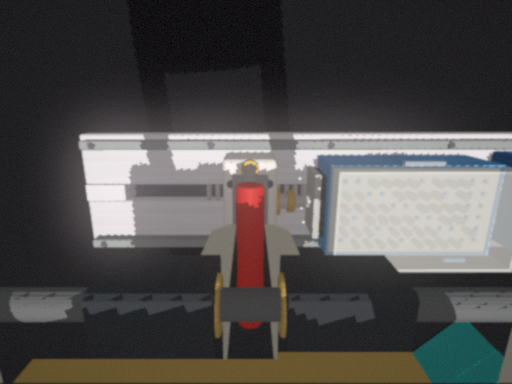

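The pad (column 320) is against the box, whose far end is close to the stop (column ~495+). Continue in small steps, watching the force.

{"name": "servo_tool", "arguments": {
  "steps": [
    [1, 0, 0.05, 0, 0, 0, 0],
    [1, 0, 0.1, 0, 0, 0, 0],
    [1, 0, 0.15, 0, 0, 0, 0],
    [1, 0, 0.2, 0, 0, 0, 0],
    [1, 0, 0.2, 0, 0, 0, 0],
    [1, 0, 0.2, 0, 0, 0, 0]
  ]
}}

```text
time_s: 7.9
eef_pos: [497.0, -1.7, 119.9]
eef_rot: [[-0.95, 0.311, -0.0], [0.311, 0.95, 0.0], [0.0, 0.0, -1.0]]
contact_force: [0.5, -2.1, -10.8]
grip_width: 13.3
grasp_force: 40.0
```

{"name": "servo_tool", "arguments": {
  "steps": [
    [1, 0, 0.05, 0, 0, 0, 0],
    [1, 0, 0.1, 0, 0, 0, 0],
    [1, 0, 0.15, 0, 0, 0, 0],
    [1, 0, 0.15, 0, 0, 0, 0],
    [1, 0, 0.15, 0, 0, 0, 0]
  ]
}}

```text
time_s: 8.4
eef_pos: [498.1, 1.9, 119.9]
eef_rot: [[-0.95, 0.311, -0.0], [0.311, 0.95, 0.0], [0.0, 0.0, -1.0]]
contact_force: [-0.3, -1.6, -10.0]
grip_width: 12.8
grasp_force: 40.0
```

{"name": "servo_tool", "arguments": {
  "steps": [
    [1, 0, 0.05, 0, 0, 0, 0],
    [1, 0, 0.1, 0, 0, 0, 0],
    [1, 0, 0.15, 0, 0, 0, 0],
    [1, 0, 0.15, 0, 0, 0, 0],
    [1, 0, 0.15, 0, 0, 0, 0]
  ]
}}

```text
time_s: 8.9
eef_pos: [499.3, 5.4, 119.9]
eef_rot: [[-0.95, 0.311, -0.0], [0.311, 0.95, 0.0], [0.0, 0.0, -1.0]]
contact_force: [-0.1, -1.8, -10.3]
grip_width: 13.3
grasp_force: 40.0
```

{"name": "servo_tool", "arguments": {
  "steps": [
    [1, 0, 0.05, 0, 0, 0, 0],
    [1, 0, 0.1, 0, 0, 0, 0],
    [1, 0, 0.15, 0, 0, 0, 0],
    [1, 0, 0.15, 0, 0, 0, 0],
    [1, 0, 0.15, 0, 0, 0, 0]
  ]
}}

```text
time_s: 9.4
eef_pos: [500.5, 9.0, 119.9]
eef_rot: [[-0.95, 0.312, -0.0], [0.312, 0.95, 0.0], [0.0, 0.0, -1.0]]
contact_force: [-1.3, -1.8, -9.8]
grip_width: 13.0
grasp_force: 40.0
```

{"name": "servo_tool", "arguments": {
  "steps": [
    [1, 0, 0.05, 0, 0, 0, 0],
    [1, 0, 0.1, 0, 0, 0, 0],
    [1, 0, 0.1, 0, 0, 0, 0],
    [1, 0, 0.1, 0, 0, 0, 0]
  ]
}}

```text
time_s: 9.8
eef_pos: [501.3, 11.3, 119.9]
eef_rot: [[-0.95, 0.311, -0.0], [0.311, 0.95, 0.0], [0.0, 0.0, -1.0]]
contact_force: [-2.0, -2.1, -10.6]
grip_width: 13.0
grasp_force: 40.0
```

{"name": "servo_tool", "arguments": {
  "steps": [
    [1, 0, 0.05, 0, 0, 0, 0],
    [1, 0, 0.1, 0, 0, 0, 0],
    [1, 0, 0.1, 0, 0, 0, 0],
    [1, 0, 0.1, 0, 0, 0, 0]
  ]
}}

```text
time_s: 10.2
eef_pos: [502.1, 13.7, 119.9]
eef_rot: [[-0.95, 0.311, -0.0], [0.311, 0.95, 0.0], [0.0, 0.0, -1.0]]
contact_force: [-1.8, -1.2, -11.2]
grip_width: 13.0
grasp_force: 40.0
```

{"name": "servo_tool", "arguments": {
  "steps": [
    [1, 0, 0.05, 0, 0, 0, 0],
    [1, 0, 0.08, 0, 0, 0, 0],
    [1, 0, 0.08, 0, 0, 0, 0],
    [1, 0, 0.08, 0, 0, 0, 0]
  ]
}}

```text
time_s: 10.6
eef_pos: [502.7, 15.6, 119.9]
eef_rot: [[-0.95, 0.312, 0.0], [0.312, 0.95, 0.0], [0.0, 0.0, -1.0]]
contact_force: [-1.2, -1.0, -9.8]
grip_width: 12.7
grasp_force: 40.0
```

The carriage has gone further than expected without load, so I'll check with a side-by-side picture.

```bash
python3 - <<'E'
from h import *
import pickle
w=vision.read_camera("wrist");s=vision.read_camera("scene")
a=cv2.resize(w[120:290,190:512],(800,422),interpolation=2);b=cv2.resize(s[155:265,190:280],None,fx=1.6,fy=1.6)
a[-176:,:144]=b
cv2.imwrite("pics/w4.png",a[:,:,::-1])
E
```

```text
(no output)
```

View pics/w4.png

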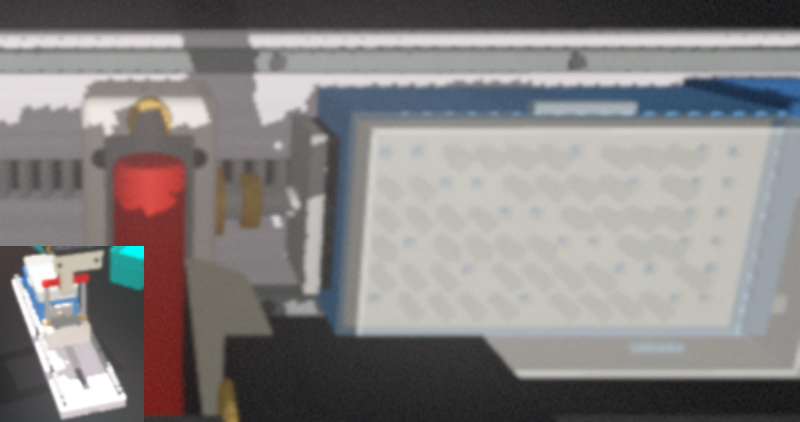

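```bash
python3 - <<'E'
from h import *
from bench import ctrl
np.set_printoptions(suppress=True,precision=1)
c=vision.calibration("wrist");s=ctrl.sense();f=np.array(s['eef_rot'])[:,1]
g=lambda u,v,z:(onz(c,(190+u/2.484,120+v/2.484),z)-s['eef_pos'])@f
for n,u,v,z in [("lid left",355,115,92),("lid right",800,115,92),("lid right in",775,115,92),("stop corner68",685,82,68),("stop48",685,82,48),("boxleft",320,90,60),("pad",330,120,61),("pad c",333,200,61)]:print(n,g(u,v,z))
print(f@s['contact_force'],s['eef_pos'])
E
```

```text
lid left 51.782940465870055
lid right 162.12021519469104
lid right in 155.9223314847987
stop corner68 148.3313480828928
stop48 161.83435361839318
boxleft 49.64620044831168
pad 52.80466966657434
pad c 55.14295950928555
-2.1360928933481222 [502.7  15.6 119.9]
```

The earlier stop reading (column 424) was the foot of the stop's face (z=20), not its top, so contact is really due at about 86-90 mm of travel. We are at 84. Continue in small steps.

{"name": "servo_tool", "arguments": {
  "steps": [
    [1, 0, 0.05, 0, 0, 0, 0],
    [1, 0, 0.1, 0, 0, 0, 0],
    [1, 0, 0.1, 0, 0, 0, 0],
    [1, 0, 0.1, 0, 0, 0, 0],
    [1, 0, 0.1, 0, 0, 0, 0]
  ]
}}

```text
time_s: 11.2
eef_pos: [503.4, 17.7, 119.9]
eef_rot: [[-0.95, 0.311, -0.0], [0.311, 0.95, -0.0], [0.0, -0.0, -1.0]]
contact_force: [-2.6, -3.0, -9.9]
grip_width: 12.6
grasp_force: 40.0
```

{"name": "servo_tool", "arguments": {
  "steps": [
    [1, 0, 0.05, 0, 0, 0, 0],
    [1, 0, 0.1, 0, 0, 0, 0],
    [1, 0, 0.1, 0, 0, 0, 0],
    [1, 0, 0.1, 0, 0, 0, 0],
    [1, 0, 0.1, 0, 0, 0, 0]
  ]
}}

```text
time_s: 11.7
eef_pos: [504.1, 19.8, 119.9]
eef_rot: [[-0.95, 0.311, -0.0], [0.311, 0.95, -0.001], [0.0, -0.001, -1.0]]
contact_force: [-3.5, -4.3, -10.5]
grip_width: 13.1
grasp_force: 40.0
```

{"name": "servo_tool", "arguments": {
  "steps": [
    [1, 0, 0.05, 0, 0, 0, 0],
    [1, 0, 0.1, 0, 0, 0, 0],
    [1, 0, 0.1, 0, 0, 0, 0],
    [1, 0, 0.1, 0, 0, 0, 0],
    [1, 0, 0.1, 0, 0, 0, 0]
  ]
}}

```text
time_s: 12.2
eef_pos: [504.7, 21.8, 119.8]
eef_rot: [[-0.95, 0.311, -0.001], [0.311, 0.95, -0.001], [0.0, -0.001, -1.0]]
contact_force: [-2.9, -5.4, -10.6]
grip_width: 13.0
grasp_force: 40.0
```

The force along the slide is rising: 3.7, 5.2, 6.0 N. Continue.

{"name": "servo_tool", "arguments": {
  "steps": [
    [1, 0, 0.05, 0, 0, 0, 0],
    [1, 0, 0.1, 0, 0, 0, 0],
    [1, 0, 0.1, 0, 0, 0, 0],
    [1, 0, 0.1, 0, 0, 0, 0],
    [1, 0, 0.1, 0, 0, 0, 0]
  ]
}}

```text
time_s: 12.7
eef_pos: [505.4, 23.8, 119.8]
eef_rot: [[-0.95, 0.311, -0.001], [0.311, 0.95, -0.002], [0.0, -0.002, -1.0]]
contact_force: [-4.3, -7.9, -10.0]
grip_width: 12.7
grasp_force: 40.0
```

```bash
cat > f.py <<'E'
from h import *
from bench import ctrl
F=[]
for i in range(6):
    vision.read_camera("side");s=ctrl.sense();F.append(np.array(s['eef_rot']).T@s['contact_force'])
print(np.mean(F,0),np.std(F,0),s['eef_pos'],s['time_s'])
E
python3 f.py
```

```text
[ 1.28769213 -8.49732546  9.95554876] [0.23896875 0.47975978 0.51804948] [505.37953157  23.76892149 119.81307888] 13.0
```

{"name": "servo_tool", "arguments": {
  "steps": [
    [1, 0, 0.05, 0, 0, 0, 0],
    [1, 0, 0.08, 0, 0, 0, 0],
    [1, 0, 0.08, 0, 0, 0, 0],
    [1, 0, 0.08, 0, 0, 0, 0],
    [1, 0, 0.08, 0, 0, 0, 0]
  ]
}}

```text
time_s: 13.5
eef_pos: [505.9, 25.3, 119.8]
eef_rot: [[-0.95, 0.311, -0.001], [0.311, 0.95, -0.002], [0.001, -0.003, -1.0]]
contact_force: [-4.2, -8.5, -10.7]
grip_width: 12.9
grasp_force: 40.0
```

```bash
python3 f.py
```

```text
[ 1.38193169 -9.92448916 10.39006036] [0.22227479 0.2336077  0.36605552] [505.88782923  25.32604795 119.79055331] 13.8
```

Pressing at 9.9 N. Lower the bar carefully.

{"name": "servo_tool", "arguments": {
  "steps": [
    [1, 0, 0, 0.04, 0, 0, 0],
    [1, 0, 0, 0.08, 0, 0, 0],
    [1, 0, 0, 0.1, 0, 0, 0],
    [1, 0, 0, 0.12, 0, 0, 0],
    [1, 0, 0, 0.14, 0, 0, 0],
    [1, 0, 0, 0.16, 0, 0, 0],
    [1, 0, 0, 0.16, 0, 0, 0]
  ]
}}

```text
time_s: 14.5
eef_pos: [506.0, 25.3, 116.7]
eef_rot: [[-0.95, 0.311, -0.001], [0.311, 0.95, -0.003], [-0.0, -0.003, -1.0]]
contact_force: [-6.0, -7.9, -3.9]
grip_width: 13.0
grasp_force: 40.0
```

```bash
python3 f.py
```

```text
[  3.75414204 -10.10108175   3.16953791] [0.697897   0.40752979 0.42192701] [506.01329184  25.33018687 116.7277008 ] 14.8
```

The downward load has dropped to 3 N at a lift of about 5.8 mm, so the tooth is on a rib. I'll ease back in small steps, as the spring would, until it drops.

{"name": "servo_tool", "arguments": {
  "steps": [
    [1, 0, -0.04, 0, 0, 0, 0],
    [1, 0, -0.06, 0, 0, 0, 0],
    [1, 0, -0.06, 0, 0, 0, 0]
  ]
}}

```text
time_s: 15.1
eef_pos: [505.8, 24.5, 116.8]
eef_rot: [[-0.95, 0.311, -0.0], [0.311, 0.95, -0.002], [-0.0, -0.001, -1.0]]
contact_force: [-6.6, -6.5, -1.9]
grip_width: 13.1
grasp_force: 40.0
```

{"name": "servo_tool", "arguments": {
  "steps": [
    [1, 0, -0.04, 0, 0, 0, 0],
    [1, 0, -0.04, 0, 0, 0, 0],
    [1, 0, -0.04, 0, 0, 0, 0]
  ]
}}

```text
time_s: 15.4
eef_pos: [505.5, 23.7, 116.8]
eef_rot: [[-0.95, 0.311, 0.0], [0.311, 0.95, -0.001], [-0.0, -0.001, -1.0]]
contact_force: [-6.0, -5.9, -3.3]
grip_width: 12.7
grasp_force: 40.0
```

{"name": "servo_tool", "arguments": {
  "steps": [
    [1, 0, -0.04, 0, 0, 0, 0],
    [1, 0, -0.04, 0, 0, 0, 0],
    [1, 0, -0.04, 0, 0, 0, 0]
  ]
}}

```text
time_s: 15.7
eef_pos: [505.2, 22.9, 116.8]
eef_rot: [[-0.95, 0.311, 0.0], [0.311, 0.95, -0.001], [-0.0, -0.001, -1.0]]
contact_force: [-5.4, -5.0, -3.3]
grip_width: 12.7
grasp_force: 40.0
```

{"name": "servo_tool", "arguments": {
  "steps": [
    [1, 0, -0.04, 0, 0, 0, 0],
    [1, 0, -0.04, 0, 0, 0, 0],
    [1, 0, -0.04, 0, 0, 0, 0]
  ]
}}

```text
time_s: 16.0
eef_pos: [505.0, 22.1, 116.7]
eef_rot: [[-0.95, 0.311, 0.0], [0.311, 0.95, -0.001], [-0.0, -0.001, -1.0]]
contact_force: [-4.9, -4.3, -4.2]
grip_width: 12.8
grasp_force: 40.0
```

{"name": "servo_tool", "arguments": {
  "steps": [
    [1, 0, -0.04, 0, 0, 0, 0],
    [1, 0, -0.04, 0, 0, 0, 0],
    [1, 0, -0.04, 0, 0, 0, 0]
  ]
}}

```text
time_s: 16.3
eef_pos: [504.5, 21.1, 116.1]
eef_rot: [[-0.95, 0.311, -0.0], [0.311, 0.95, -0.001], [0.0, -0.001, -1.0]]
contact_force: [-2.9, -4.0, -9.0]
grip_width: 13.2
grasp_force: 40.0
```

{"name": "servo_tool", "arguments": {
  "steps": [
    [1, 0, -0.04, 0, 0, 0, 0],
    [1, 0, -0.04, 0, 0, 0, 0],
    [1, 0, -0.04, 0, 0, 0, 0]
  ]
}}

```text
time_s: 16.6
eef_pos: [504.3, 20.4, 116.0]
eef_rot: [[-0.95, 0.311, -0.0], [0.311, 0.95, -0.0], [0.0, -0.0, -1.0]]
contact_force: [-2.9, -3.9, -9.4]
grip_width: 13.0
grasp_force: 40.0
```

The load is back at -9.4 N with the bar at 5.1 mm, so the tooth has entered a notch. Lower it fully.

{"name": "servo_tool", "arguments": {
  "steps": [
    [1, 0, 0, 0.04, 0, 0, 0],
    [1, 0, 0, 0.08, 0, 0, 0],
    [1, 0, 0, 0.12, 0, 0, 0],
    [1, 0, 0, 0.16, 0, 0, 0],
    [1, 0, 0, 0.19, 0, 0, 0],
    [1, 0, 0, 0.19, 0, 0, 0]
  ]
}}

```text
time_s: 17.2
eef_pos: [504.3, 20.4, 111.2]
eef_rot: [[-0.95, 0.312, -0.0], [0.312, 0.95, -0.0], [0.0, -0.0, -1.0]]
contact_force: [-3.9, -4.9, -8.8]
grip_width: 12.6
grasp_force: 40.0
```

```bash
python3 f.py
```

```text
[ 2.10310912 -5.16152643  8.6158559 ] [0.54974518 0.64502882 0.55832482] [504.33039447  20.40320746 111.30320825] 17.5
```

{"name": "servo_tool", "arguments": {
  "steps": [
    [1, 0, 0, 0.02, 0, 0, 0],
    [1, 0, -0.02, 0.02, 0, 0, 0],
    [1, 0, -0.04, 0.02, 0, 0, 0],
    [1, 0, -0.05, 0.02, 0, 0, 0],
    [1, 0, -0.05, 0.02, 0, 0, 0]
  ],
  "squeeze": 20
}}

```text
time_s: 18.0
eef_pos: [504.1, 19.5, 111.0]
eef_rot: [[-0.95, 0.312, 0.0], [0.312, 0.95, 0.0], [-0.0, 0.0, -1.0]]
contact_force: [-4.9, -1.9, -5.4]
grip_width: 13.3
grasp_force: 20.0
```

```bash
python3 f.py
```

```text
[ 3.15561065 -4.09956958  5.22835313] [0.73905302 0.50328619 0.38925899] [504.12205996  19.4836253  111.00696428] 18.3
```

Bar essentially down. Open gradually, then rise.

{"name": "servo_tool", "arguments": {
  "steps": [
    [1, 0, -0.02, 0, 0, 0, 0],
    [0.8, 0, -0.02, 0, 0, 0, 0],
    [0.7, 0, -0.02, 0, 0, 0, 0],
    [0.6, 0, -0.02, 0, 0, 0, 0],
    [0.5, 0, -0.02, 0, 0, 0, 0],
    [0.5, 0, -0.02, 0, 0, 0, 0],
    [0.5, 0, -0.02, 0, 0, 0, 0],
    [0.5, 0, -0.02, 0, 0, 0, 0]
  ]
}}

```text
time_s: 19.1
eef_pos: [504.0, 18.9, 110.7]
eef_rot: [[-0.95, 0.312, 0.0], [0.312, 0.95, -0.0], [-0.0, 0.0, -1.0]]
contact_force: [0.0, -1.3, 0.5]
grip_width: 46.3
grasp_force: 0.0
```

```bash
python3 f.py
```

```text
[0.05496797 0.30230297 0.26070772] [0.47169571 0.47421999 0.46229315] [503.87569761  18.92343573 110.67073252] 19.4
```

Free of contact. Rise, and look to verify.

{"name": "servo_tool", "arguments": {
  "steps": [
    [0.5, 0, 0, -0.6, 0, 0, 0],
    [0.5, 0, 0, -1.6, 0, 0, 0],
    [0.5, 0, 0, -3, 0, 0, 0],
    [0.5, 0, 0, -4.5, 0, 0, 0],
    [0.2, -1, 0, -6, 0, 0, 0],
    [0, -2.4, 0, -6, 0, 0, 0],
    [0, -2.4, 0, -6, 0, 0, 0],
    [0, -2.4, 0, -6, 0, 0, 0],
    [0, -2.4, 0, -6, 0, 0, 0]
  ]
}}

```text
time_s: 20.3
eef_pos: [559.7, 0.6, 259.8]
eef_rot: [[-0.95, 0.311, -0.002], [0.311, 0.95, 0.001], [0.002, -0.0, -1.0]]
contact_force: [0.1, -0.2, 0.6]
grip_width: 82.0
grasp_force: 0.0
```

```bash
python3 - <<'E'
from h import *
from bench import ctrl
c=vision.calibration("wrist");w=vision.read_camera("wrist");s=vision.read_camera("side")
m=red(w);m[200:]=0;p=np.argwhere(m)[:,::-1].astype(np.float32);r=cv2.minAreaRect(p);P=onz(c,r[0],130);print(r,P,ctrl.sense()['contact_force'])
a=cv2.resize(w[40:190,120:512],(800,306),interpolation=2);b=cv2.resize(s[165:255,195:295],None,fx=3.2,fy=3.2,interpolation=2)
o=np.zeros((600,800,3),np.uint8);o[:306]=a;o[306:306+288,:320]=b;cv2.imwrite("pics/fin.png",o[:,:,::-1])
E
```

```text
((250.5, 120.0), (86.0, 13.0), 90.0) [503.65234385  20.1597918  130.        ] [-0.22314082 -0.50939625  0.68253825]
```

View pics/fin.png

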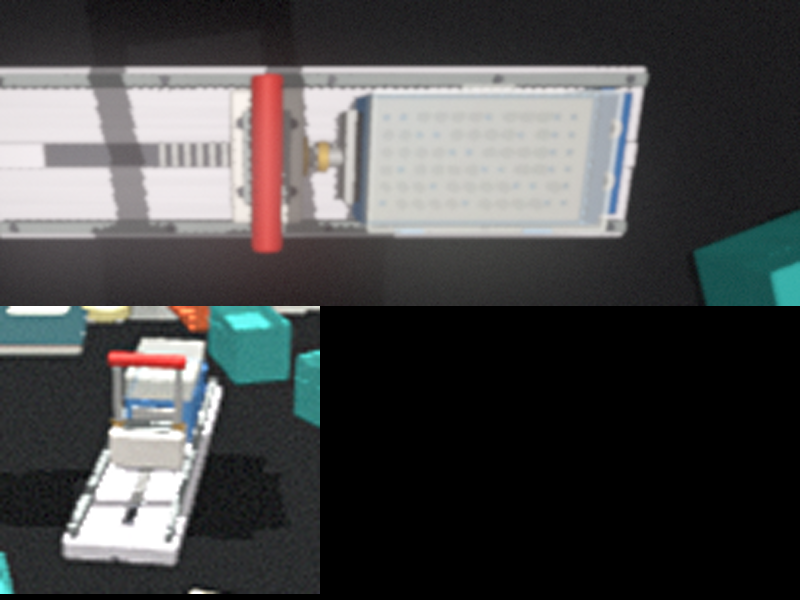

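The picture shows the pad at crop column 352 on the box and the box square against the stop (crop column ~620). The carriage stayed at y≈20, so it is locked. Handing in.

```bash
python3 -c "
from bench import ctrl
print(ctrl.sign_off())"
```

```text
the job is handed in; nothing more can be done
None
```

I clamped the tip box against the end stop and handed the job in. The pad reached about 10 N, then I eased the carriage back about 5 mm so the tooth dropped into a notch, leaving an estimated 5–6 N on the box; `sign_off()` returned no verdict.

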